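Slide the laid-out bead board home into the corner

TASK

Without lifting or tipping it, gently push the bead board with your fingertips along the table until its long far side lies flush against the pale wooden rail and its short end touches the red end stop, then draw the hand clear. Its loose beads jump out if it is jerked, so slide it slowly and never lift it. Leave the jar, the wire spool and the pliers where they are.

Things in the scene. Friction and masses are not known exactly. Their poses are not given: they have to be found in the camera images.
- board: Bead board to push: flat steel-backed wooden slab, grey felt top and a U of amber, yellow and teal beads. 100 mm along x, 160 mm along y, 25 mm thick (beads 8 mm higher, look only), 0.48 to 0.78 kg, slides on the table. Origin: centre of underside. Its +x long side (bend of the U) must meet the rail. Starts before the rail, turned up to 0.35 rad from it. Beads are lost above 0.3 m/s.
- rail: Pale wooden rail fixed to the table, 20 mm along x, 500 mm along y, 16 mm high. Origin: centre of its underside. The face the board must lie against is its -x face (10 mm from the origin, towards the robot). Turned up to 0.15 rad from square.
- stop: Red end stop, fixed, same axes as the rail: 65 mm along x, 24 mm along y, 16 mm high. Origin: centre of underside, 45 mm before the rail's centre line and 225 mm from its middle, at the +y or the -y end (varies). The board must touch its face towards the rail's middle. Board home: its origin 60 mm before the rail's centre line (rail x = -60 mm) and 92 mm from the stop's origin along the rail.
- jar: Loose closed bead jar of amber glass with a steel lid, 45 mm across, 54 mm high, standing in front of the rail at the end where the red stop is not, 225 mm from the rail's middle. Origin: centre of its underside. Leave alone.
- spool: Loose spool of copper wire with black flanges, 52 mm across, 40 mm high, to the left or right of the work. Origin: centre of its underside. Leave alone.
- pliers: Loose red-handled pliers lying flat, 120 mm long along their x, about 45 mm wide, 11 mm high, on the other side of the work from the spool. Origin: on the table below their middle. Leave alone.
Not all that is in view belongs to the job. What is shaped like the board but green or pink is not meant.

How it is judged:
At the end, for the whole second after the job is handed in: The board lies flat and still on the table, its far long side within 3 mm of the rail's face and parallel to it within 0.03 rad, its short end within 3 mm of the red stop's inner face (x of board in the frame of rail between -0.063 and -0.055 m and angle between the x axis of board and the x axis of rail, either way round below 0.03 rad and ((y of stop in the frame of rail above 0 m and y of board in the frame of stop between -0.095 and -0.086 m) or (y of stop in the frame of rail below 0 m and y of board in the frame of stop between 0.086 and 0.095 m)) and height (world z) of board below 0.004 m and angle between board's own z axis and vertical below 0.03 rad and linear speed of board below 0.01 m/s); the robot touches nothing.
It fails at once if the board is lifted more than 8 mm or tipped more than 0.1 rad (height (world z) of board above 0.008 m or angle between board's own z axis and vertical above 0.1 rad).
It fails at once if the board is jerked: it moves faster than 0.3 m/s (linear speed of board above 0.3 m/s).
It fails at once if the jar, spool or pliers is moved more than 10 mm (distance of any of jar, spool, pliers from where it was at the start of the episode above 0.01 m).
It also fails if it takes over 51 s, if anything falls off the work surface, if the arm or the gripper's body presses on something with over 40 N, if the wrist force passes 120 N, or if a joint passes its speed limit or range.

ROBOT

A 6-joint arm with a two-finger parallel gripper is mounted at the origin on the work surface. World frame = base frame: x ahead of the robot, y to its left, z up, the work surface at z = 0. Lengths are in m, angles in rad, forces in N, time in s.
With the tool pointing down it reaches from about 0.3 to 0.85 m from the base axis. Payload 5.4 kg.
Tool frame: the origin (TCP) lies midway between the tips of the shut fingers; the grasp point (between the pads) lies r.grip_depth behind it (r.grip_depth is the distance from the TCP to the grasp point, in m); z points along the fingers, y is the line along which they close (so a half turn about z gives the same grasp; the last joint's range is limited). The gripper opens to 85 mm and grips with 20 to 120 N. Pads are 22 mm wide; open, the fingers measure 114 mm over their backs; the gripper's body (76 mm by 85 mm) begins 54 mm behind the grasp point. The pads swing forward as they close: fully open they stand 13 mm farther back than shut.
Start: joints at [-1.324, 0.158, 1.597, -0, 1.386, -0.21], TCP at [0.254, -0.516, 0.231] pointing down, gripper open.
Joint ranges: [-2.91, 2.91], [-0.94, 2.29], [0.18, 2.7], [-1.29, 4.43], [0.17, 2.64], [-3, 3]. Speed limits (rad/s): [2.57, 2.57, 3.14, 3.14, 3.14, 3.14].

INTERFACE

Orientations are given as a rotation vector (axis times angle).
In Python, from workcell import r gives the robot as it stands. The module is installed in compiled form; this text tells all that it offers.
- The arm moves only by the tool send_rows, never from a script. Its argument "increments" is text: rows parted by semicolons, each of 6 numbers parted by spaces: the shift along the tool's x, y, z as a fraction of full scale, then the turn, a rotation vector about the tool's x, y, z as a fraction of full scale. A call has exactly 10 rows; each row shifts and turns the commanded pose from where the row before left it, along the tool's axes as they then stand; what a row does not reach is not made up. Full scale, the value 1, is 200 mm for a shift and 0.15 rad for a turn. A row lasts 1/8 s, in which the tool goes at most 62.5 mm and 10.7 degrees, less where a joint would pass 70% of its speed; a pose out of reach is approached as far as the arm can. A call with a number of a shift or a turn outside -1 to 1 is refused whole. A call with a gripper value outside its range is refused whole. "grip" is the finger opening in mm, from 0 to 85.4, set as the call begins (left out, the last holds). The fingers move at their own pace and stop on an object; the grip force is fixed at half the most. Time passes only in rows, so rows that do not move let the fingers close, or fill a call up. It gives the time, the measured TCP pose, the force, the opening and the grip force at its end, in the units of the state.
- r.get_obs(): the state, without advancing time (a new reading comes with each control period).
- r.grab_frame(name): name is "side" or "top"; returns (picture, depth): 400x640x3 uint8, blue, green, red; 400x640 float32, m along the optical axis (not along the pixel's ray), 0 where there is no reading.
- r.get_calibration(name): a dict with "fx", "fy", "cx", "cy" (pixels), "D" ([k1, k2, p1, p2, k3] as OpenCV has them; the pictures are not rectified), "world_to_cam" (4x4, takes a point from world to camera coordinates). Camera axes: x right, y down, z forward; pixel columns grow to the right and rows downward; lengths in m; the calibration is good to about 2 mm. A picture is of the moment at which its call begins. get_calibration takes no time and is no camera call.
- r.sign_off(): hands the job in; it is judged then, once.
The state is a dict: "clock": time; "q": joint angles; "joint_velocities": joint speeds; "joint_efforts": joint torques, N m; "tool_pos": TCP position; "ee_rot": TCP orientation; "force": force on the tool from outside, world axes, zero at the start; "ft_torque": the same for the moment, N m; "finger_gap": finger opening in m; "finger_force": force on a finger pad.
Only numpy, scipy, OpenCV 4.12 (cv2) and the standard library are available. Lean on these libraries where they do the work, as an engineer would, in place of code of your own. Each camera call takes 0.05 s, during which the arm holds its last target. There are 200 camera calls.

## Working session

There is one attempt and no reset: what is moved stays moved. The work goes in short steps, Python scripts to look and compute and a tool call to move; the robot and the scene stay as the last step left them, time stands still between calls to the robot, and variables do not carry over. Pictures are saved under pics/ and viewed, at most 10 in all, crops included, and the job is handed in when it is done.

Besides the shell and the picture viewer there is one more tool, called after "Emit:" in YAML: its name, and indented under it one key for each argument. send_rows: Moves the arm, as the interface text tells. Its arguments: {"type":"object","properties":{"increments":{"type":"string"},"grip":{"type":"number"}},"required":["increments"]}

```bash
mkdir -p pics
python3 - <<'E'
from workcell import r
import cv2,numpy as np
for n in("top","side"):
    p,d=r.grab_frame(n);cv2.imwrite(f"pics/{n}0.png",p);np.save(f"pics/{n}0.npy",d)
    c=r.get_calibration(n);print(n,{k:np.round(v,4).tolist() for k,v in c.items()})
o=r.get_obs();print({k:np.round(v,3).tolist() for k,v in o.items()},r.grip_depth)
E
```

```text
top {'fx': 468.5645, 'fy': 468.5645, 'cx': 314.6388, 'cy': 200.447, 'D': [-0.0223, 0.0, 0.0, 0.0, 0.0], 'world_to_cam': [[0.0167, -0.9998, -0.0119, -0.004], [-0.9942, -0.0153, -0.1063, 0.5695], [0.1061, 0.0136, -0.9943, 1.2575], [0.0, 0.0, 0.0, 1.0]]}
side {'fx': 377.2198, 'fy': 377.2198, 'cx': 321.5859, 'cy': 200.3428, 'D': [-0.0598, 0.0, 0.0, 0.0, 0.0], 'world_to_cam': [[0.9528, -0.3034, 0.0029, -0.5583], [-0.2215, -0.7022, -0.6767, 0.1534], [0.2074, 0.6441, -0.7363, 0.8175], [0.0, 0.0, 0.0, 1.0]]}
{'clock': 0.1, 'q': [-1.324, 0.159, 1.598, 0.0, 1.386, -0.21], 'joint_velocities': [-0.001, -0.003, -0.004, 0.001, -0.0, 0.001], 'joint_efforts': [0.001, -39.699, -33.234, -0.0, 0.004, -0.0], 'tool_pos': [0.253, -0.516, 0.23], 'ee_rot': [-3.058, -0.711, 0.0], 'force': [0.168, -0.433, 0.498], 'ft_torque': [0.004, 0.042, -0.016], 'finger_force': 0.0, 'finger_gap': 0.085} 0.0187
```

View pics/top0.png

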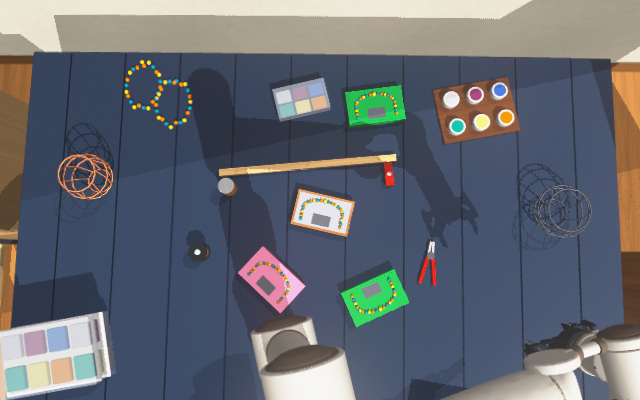

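View pics/side0.png

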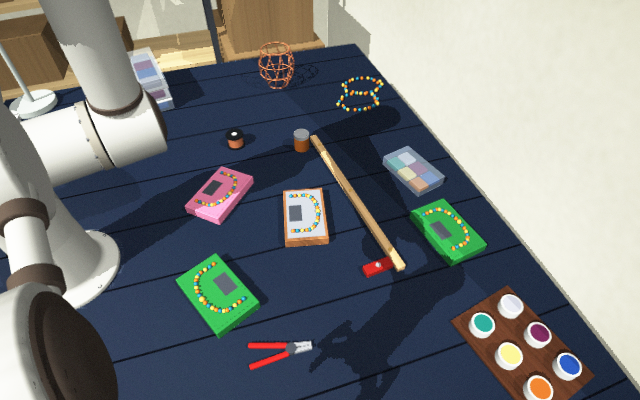

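The top view shows the bead board (white felt, orange rim) at about (323,212). The rail runs from (220,172) to (396,157), with the red stop at (389,174), its right (-y) end. The jar is at (227,186), the spool at (198,251) and the pliers at (428,263). The pink and green boards are decoys. The side view agrees.

```bash
cat > h.py <<'E'
from workcell import r
import cv2,numpy as np
def rays(n,uv):
    c=r.get_calibration(n);K=np.array([[c["fx"],0,c["cx"]],[0,c["fy"],c["cy"]],[0,0,1]])
    p=cv2.undistortPoints(np.float64(uv).reshape(-1,1,2),K,np.array(c["D"])).reshape(-1,2)
    T=np.array(c["world_to_cam"]);R=T[:3,:3]
    return -R.T@T[:3,3],np.c_[p,np.ones(len(p))]@R
def plane(n,uv,z):
    C,d=rays(n,uv);return (C+d*((z-C[2])/d[:,2])[:,None])[:,:2]
def blob(m,roi):
    k=np.zeros_like(m);x0,y0,x1,y1=roi;k[y0:y1,x0:x1]=m[y0:y1,x0:x1]
    cs=cv2.findContours(k,cv2.RETR_EXTERNAL,cv2.CHAIN_APPROX_NONE)[0]
    return max(cs,key=cv2.contourArea).reshape(-1,2)
def rect(P):
    (c,s,a)=cv2.minAreaRect(np.float32(P*1000));b=cv2.boxPoints((c,s,a))
    e=[b[1]-b[0],b[2]-b[1]];l=max(e,key=np.linalg.norm);l=l*np.sign(l[1])
    return np.array(c),sorted(s),np.arctan2(-l[0],l[1]),b  # angle of own x (short axis); y = long axis
def masks(p):
    h=cv2.cvtColor(p,cv2.COLOR_BGR2HSV).astype(int);b,g,rr=[p[...,i].astype(int) for i in range(3)]
    wood=((rr>b+25)&(h[...,0]>=8)&(h[...,0]<30)&(h[...,2]>90))
    red=((h[...,0]<6)|(h[...,0]>174))&(h[...,1]>150)&(h[...,2]>80)
    notblue=(rr+8>b)&(h[...,2]>60)|(h[...,2]>150)
    return [np.uint8(m)*255 for m in(wood,red,notblue)]
E
python3 - <<'E'
from h import *
p=cv2.imread("pics/top0.png");wood,red,nb=masks(p)
vis=p.copy()
for nm,m,roi,z in(("rail",wood,(205,145,410,182),.016),("stop",red,(378,155,402,195),.016),("board",nb,(283,180,362,243),.025),("jar",nb,(212,177,240,200),.054),("spool",nb,(185,240,215,268),.04),("pliers",red,(412,235,445,292),.006),("pink",nb,(230,243,310,318),.025),("green",nb,(335,262,415,330),.025)):
    u=blob(m,roi);cv2.drawContours(vis,[u.reshape(-1,1,2)],-1,(255,0,255),1);c,s,a,b=rect(plane("top",u,z));print(nm,c.round(1),np.round(s,1),round(float(a),3),b.round().tolist())
cv2.imwrite("pics/vis0.png",cv2.resize(vis[130:330,180:460],(800,571)))
p=cv2.imread("pics/side0.png");wood,red,nb=masks(p)
for nm,m,roi,z in(("rail",wood,(300,130,410,272),.016),("board",nb,(275,180,335,250),.025)):
    c,s,a,b=rect(plane("side",blob(m,roi),z));print("side",nm,c.round(1),np.round(s,1),round(float(a),3))
d=np.load("pics/top0.npy");c=r.get_calibration("top");T=np.linalg.inv(c["world_to_cam"])
for u,v in((320,219),(300,166),(270,285)):
    C,dr=rays("top",[(u,v)]);print((C+dr[0]*d[v,u]).round(3))
E
```

```text
rail [670.9  27.4] [ 22.7 498.9] 0.101 [[635.0, 274.0], [685.0, -222.0], [707.0, -220.0], [657.0, 277.0]]
stop [ 649.5 -199.5] [23.8 65.7] -1.461 [[616.0, -191.0], [618.0, -215.0], [683.0, -208.0], [681.0, -184.0]]
board [543.8 -18. ] [114.2 162.9] -0.213 [[471.0, -86.0], [582.0, -110.0], [617.0, 50.0], [505.0, 74.0]]
jar [600.7 242.7] [44.  54.7] -0.764 [[566.0, 238.0], [598.0, 208.0], [636.0, 247.0], [604.0, 278.0]]
spool [424.6 317.3] [46.  51.8] 0.04 [[401.0, 342.0], [403.0, 291.0], [449.0, 292.0], [447.0, 344.0]]
pliers [ 384.5 -296.3] [10.4 72.2] 1.243 [[349.0, -290.0], [417.0, -313.0], [420.0, -303.0], [352.0, -280.0]]
pink [330.1  98.7] [115.5 225.6] -0.766 [[210.0, 57.0], [294.0, -23.0], [450.0, 140.0], [367.0, 220.0]]
green [ 312.4 -159.5] [106.  160.8] 0.435 [[230.0, -109.0], [298.0, -255.0], [394.0, -210.0], [327.0, -64.0]]
side rail [668.2  25.2] [ 26.3 506.3] 0.104
side board [535.7 -23.6] [101.3 179.4] -0.21
[ 0.519 -0.01   0.026]
[0.668 0.048 0.01 ]
[0.337 0.123 0.024]
```

View pics/vis0.png

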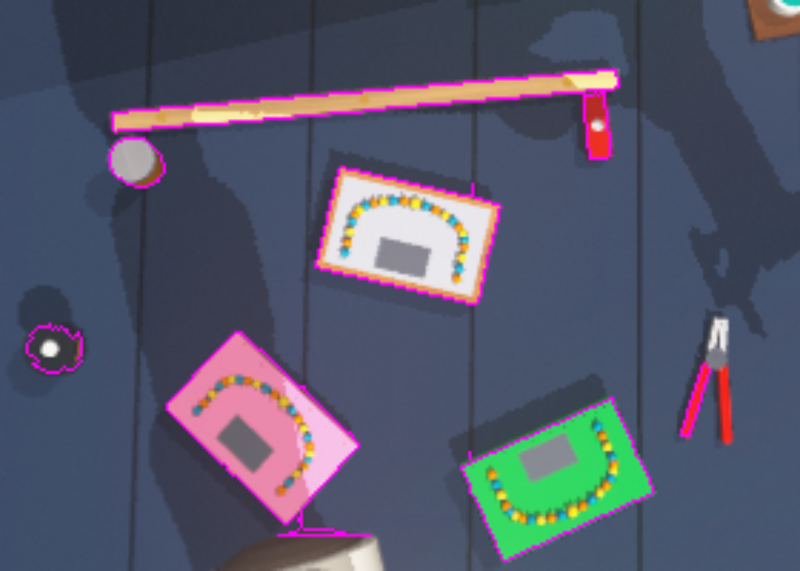

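Only the board's outline picked up a plank-line spur, and its near edge is clean. All values below are from the rail frame (yaw 0.101):

| Item | Position (mm) | Angle (rad) |
|---|---|---|
| Rail origin (world) | (670.5, 27.2) | 0.101 |
| Board | (-137, -30) | -0.31 |
| Board home | (-60, -133) | 0 |

I'll turn the tool square to the rail and go behind the board.

Emit:
send_rows:
  increments: "0 0 0 0 0 0.79;0 0 0 0 0 0.79;0 0 0 0 0 0.79;0.13 -0.27 0 0 0 0;0.13 -0.27 0 0 0 0;0.13 -0.27 0 0 0 0;0.13 -0.27 0 0 0 0;0.13 -0.27 0 0 0 0;0.13 -0.27 0 0 0 0;0.13 -0.27 0 0 0 0"
  grip: 60

```text
clock: 1.35
tool_pos: [0.3966, -0.1196, 0.2311]
ee_rot: [3.138, 0.158, 0.0]
force: [0.1, -1.0, 0.1]
finger_gap: 0.0601
finger_force: 0.0
```

```bash
cat > st.py <<'E'
from h import *
from scipy.spatial.transform import Rotation as Ro
import sys
O=np.array([670.5,27.2]);A=.101;U=np.array([[np.cos(A),np.sin(A)],[-np.sin(A),np.cos(A)]])
def st():
    o=r.get_obs();M=Ro.from_rotvec(o["ee_rot"]).as_matrix();t=np.array(o["tool_pos"])*1000
    print("t",round(o["clock"],2),"railXY",(U@(t[:2]-O)).round(1),"z",t[2].round(1),"yaw-rail",round(np.arctan2(M[1,0],M[0,0])-A,4),"tilt",M[:2,2].round(3),"F",np.round(o["force"],1),"gap",round(o["finger_gap"],4))
def look(tag):
    p,d=r.grab_frame("top");cv2.imwrite(f"pics/{tag}.png",p);return p
st()
E
python3 st.py
```

```text
t 1.35 railXY [-287.3 -118.5] z 231.1 yaw-rail -0.0002 tilt [0. 0.] F [ 0.1 -1.   0.1] gap 0.0601
```

Emit:
send_rows:
  increments: "0.1 -0.2 0 0 0 0;0.1 -0.2 0 0 0 0;0 0 0.22 0 0 0;0 0 0.22 0 0 0;0 0 0.22 0 0 0;0 0 0.2 0 0 0;0 0 0.1 0 0 0;0 0 0.08 0 0 0;0 0 0.05 0 0 0;0 0 0 0 0 0"

```text
clock: 2.6
tool_pos: [0.4275, -0.0377, 0.0127]
ee_rot: [-3.137, -0.159, 0.002]
force: [0.3, 0.8, 0.3]
finger_gap: 0.06
finger_force: 0.0
```

Run:
```python
from st import *
p=look("top1");cv2.imwrite("pics/c1.png",cv2.resize(p[130:330,180:460],(800,571)))
p,d=r.grab_frame("side");cv2.imwrite("pics/s1.png",cv2.resize(p[130:330,180:460],(800,571)))
```

```text
t 2.6 railXY [-248.3  -40. ] z 12.7 yaw-rail 0.0002 tilt [-0.002  0.001] F [0.3 0.8 0.3] gap 0.06
```

View pics/s1.png

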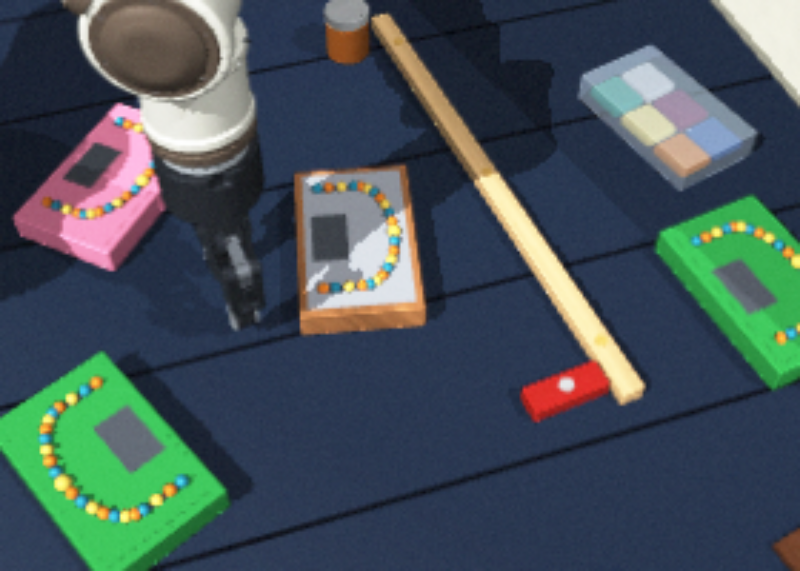

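The side view shows the fingers standing clear behind the board, at about (245,310) in the crop. I'll lower a little and start pushing.

Emit:
send_rows:
  increments: "0 0 0.04 0 0 0;0.03 0 0 0 0 0;0.03 0 0 0 0 0;0.03 0 0 0 0 0;0.03 0 0 0 0 0;0.025 0 0 0 0 0;0.025 0 0 0 0 0;0.025 0 0 0 0 0;0.025 0 0 0 0 0;0.025 0 0 0 0 0"

```text
clock: 3.95
tool_pos: [0.4769, -0.0329, 0.0051]
ee_rot: [-3.137, -0.159, 0.001]
force: [-1.9, -1.6, -0.2]
finger_gap: 0.0601
finger_force: 0.9
```

```bash
python3 st.py
```

```text
t 3.95 railXY [-198.6  -40.3] z 5.1 yaw-rail 0.0002 tilt [-0.001  0.   ] F [-1.9 -1.6 -0.2] gap 0.0601
```

Emit:
send_rows:
  increments: "0.025 0 0 0 0 0;0.025 0 0 0 0 0;0.025 0 0 0 0 0;0.025 0 0 0 0 0;0.025 0 0 0 0 0;0.025 0 0 0 0 0;0.025 0 0 0 0 0;0.025 0 0 0 0 0;0.02 0 0 0 0 0;0.02 0 0 0 0 0"

```text
clock: 5.2
tool_pos: [0.5247, -0.028, 0.0053]
ee_rot: [-3.137, -0.159, 0.001]
force: [-3.9, -0.5, 1.8]
finger_gap: 0.0601
finger_force: 1.7
```

Run:
```python
from st import *
p=look("top2");w,rd,nb=masks(p);nb=cv2.morphologyEx(nb,cv2.MORPH_OPEN,np.ones((5,5)))
cv2.imwrite("pics/c2.png",cv2.resize(p[130:330,180:460],(800,571)))
```

```text
t 5.2 railXY [-150.6  -40.2] z 5.3 yaw-rail 0.0005 tilt [-0.001  0.   ] F [-3.9 -0.5  1.8] gap 0.0601
```

View pics/c2.png

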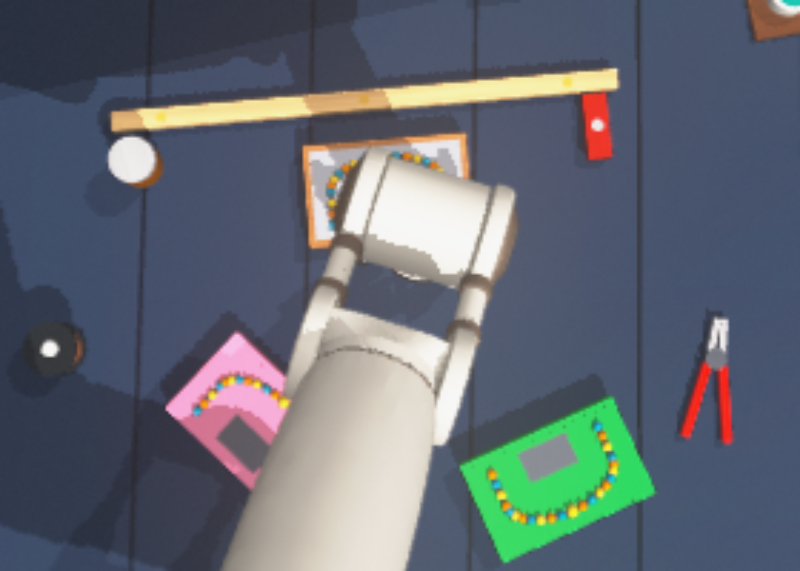

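The top view shows the board square to the rail, its far side about 30 mm short of it. I'll push to a gap of about 5 mm, so it can slide freely to the stop before the final seating, then back off and rise.

Emit:
send_rows:
  increments: "0.025 0 0 0 0 0;0.025 0 0 0 0 0;0.025 0 0 0 0 0;0.02 0 0 0 0 0;0.015 0 0 0 0 0;0.01 0 0 0 0 0;0.005 0 0 0 0 0;-0.03 0 0 0 0 0;-0.1 0 0 0 0 0;0 0 -0.2 0 0 0"

```text
clock: 6.5
tool_pos: [0.5197, -0.0274, 0.0428]
ee_rot: [-3.135, -0.158, 0.011]
force: [0.2, 0.3, 0.1]
finger_gap: 0.0597
finger_force: 0.0
```

Emit:
send_rows:
  increments: "0 0 -0.2 0 0 0;0 -0.28 0 0 0 0;0.2 -0.22 0 0 0 0;0.2 -0.1 0 0 0 0;0 0 0 0 0 0;0 0 0 0 0 0;0 0 0 0 0 0;0 0 0 0 0 0;0 0 0 0 0 0;0 0 0 0 0 0"
  grip: 40

```text
clock: 7.75
tool_pos: [0.591, 0.0991, 0.0854]
ee_rot: [-3.138, -0.159, -0.0]
force: [-0.2, -0.5, -1.1]
finger_gap: 0.04
finger_force: 0.0
```

Run:
```python
from st import *
p=look("top3")
cv2.imwrite("pics/c3.png",cv2.resize(p[130:330,180:460],(800,571)))
p,d=r.grab_frame("side");cv2.imwrite("pics/s3.png",cv2.resize(p[130:330,180:460],(800,571)))
```

```text
t 7.75 railXY [-71.8  79.5] z 85.4 yaw-rail 0.0 tilt [0. 0.] F [-0.2 -0.5 -1.1] gap 0.04
```

View pics/s3.png

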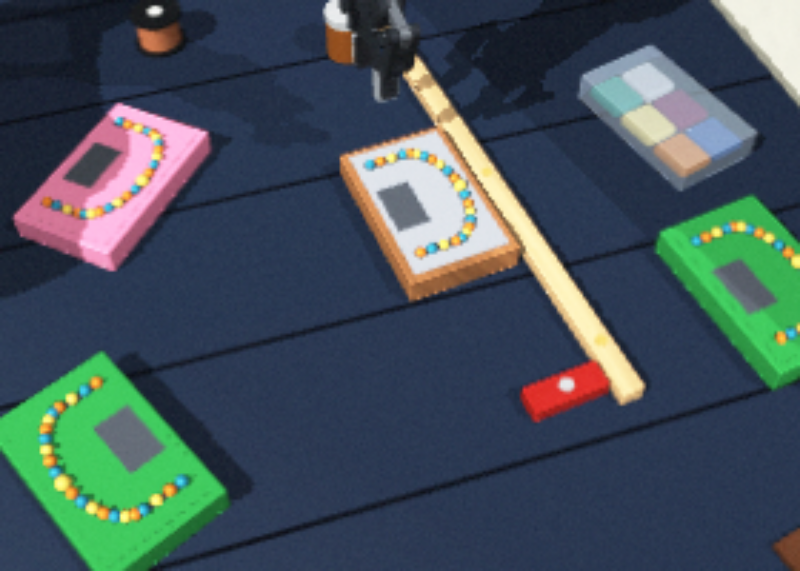

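The side view shows the board parallel to and just before the rail, with the hand beyond its left (+y) end. I'll turn the hand a quarter turn so both fingertips bear on the short end.

Emit:
send_rows:
  increments: "0 0 0 0 0 -1;0 0 0 0 0 -1;0 0 0 0 0 -1;0 0 0 0 0 -1;0 0 0 0 0 -1;0 0 0 0 0 -1;0 0 0 0 0 -1;0 0 0 0 0 -1;0 0 0 0 0 -1;0 0 0 0 0 -1"

```text
clock: 9.1
tool_pos: [0.5911, 0.0993, 0.0853]
ee_rot: [-2.182, -2.261, 0.0]
force: [0.0, 0.2, 0.4]
finger_gap: 0.0399
finger_force: 0.0
```

```bash
cat >> st.py <<'E'
def board(p):
    # corners: line fits to the board's outline in the rail frame, top plane
    w,rd,nb=masks(p);nb=cv2.morphologyEx(nb,cv2.MORPH_OPEN,np.ones((5,5)));nb[w[:]>1e9]=0
    return nb
E
python3 - <<'E'
from st import *
p=cv2.imread("pics/top3.png");cv2.imwrite("pics/z3.png",cv2.resize(p[150:230,210:410],(800,320),interpolation=cv2.INTER_CUBIC))
E
```

```text
t 9.1 railXY [-71.8  79.7] z 85.3 yaw-rail 1.5053 tilt [-0.  0.] F [0.  0.2 0.4] gap 0.0399
```

View pics/z3.png

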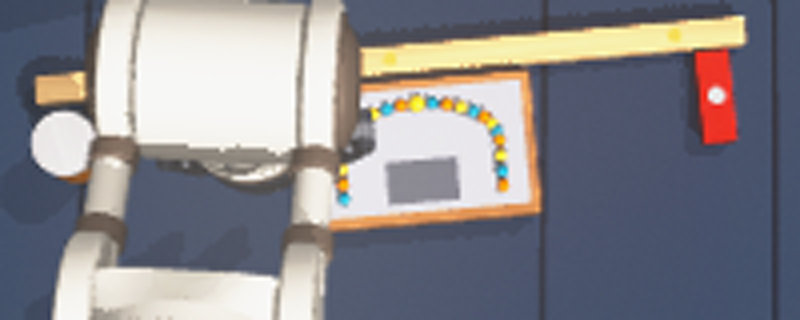

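The enlarged top view shows the board's right end at corners (525,72) and (540,212), clear of the stop's inner edge at (697,50)–(705,143). Next I work out the distances.

Run:
```python
from st import *
z=lambda L:np.array(L)/4+[210-.4,150-.4]
f=lambda L,h:((plane("top",z(L),h)*1000-O)@U.T).round(1).tolist()
print("board R end",f([(525,72),(540,212)],.025),"near edge",f([(335,230)],.025),"stop face",f([(697,50),(705,143)],.016),"rail face",f([(450,65),(690,49)],.016))
```

```text
t 9.1 railXY [-71.8  79.7] z 85.3 yaw-rail 1.5053 tilt [-0.  0.] F [0.  0.2 0.4] gap 0.0399
board R end [[-16.9, -92.0], [-115.2, -93.5]] near edge [[-115.5, 48.3]] stop face [[-10.2, -213.9], [-76.0, -212.9]] rail face [[-5.9, -40.7], [-9.0, -209.1]]
```

Emit:
send_rows:
  increments: "0 0 0 0 0 -0.437;0.08 0.03 0 0 0 0;0 0 0.15 0 0 0;0 0 0.15 0 0 0;0 0 0.06 0 0 0;0 0 0.03 0 0 0;0 0 0 0 0 0;-0.03 0 0 0 0 0;-0.03 0 0 0 0 0;-0.02 0 0 0 0 0"

```text
clock: 10.35
tool_pos: [0.5975, 0.0991, 0.0078]
ee_rot: [2.112, 2.324, 0.001]
force: [0.2, 0.7, -0.1]
finger_gap: 0.04
finger_force: 0.0
```

```bash
python3 st.py
```

```text
t 10.35 railXY [-65.4  78.9] z 7.8 yaw-rail 1.5652 tilt [ 0.001 -0.   ] F [ 0.2  0.7 -0.1] gap 0.04
```

Emit:
send_rows:
  increments: "-0.01 0 0 0 0 -0.037;-0.015 0 0 0 0 0;-0.02 0 0 0 0 0;-0.025 0 0 0 0 0;-0.025 0 0 0 0 0;-0.025 0 0 0 0 0;-0.025 0 0 0 0 0;-0.025 0 0 0 0 0;-0.025 0 0 0 0 0;-0.025 0 0 0 0 0"

```text
clock: 11.6
tool_pos: [0.6016, 0.0557, 0.0074]
ee_rot: [2.106, 2.331, 0.0]
force: [-0.2, 4.2, 2.6]
finger_gap: 0.0403
finger_force: 2.1
```

Emit:
send_rows:
  increments: "-0.025 0 0 0 0 0;-0.025 0 0 0 0 0;-0.025 0 0 0 0 0;-0.025 0 0 0 0 0;-0.025 0 0 0 0 0;-0.025 0 0 0 0 0;-0.025 0 0 0 0 0;-0.025 0 0 0 0 0;-0.02 0 0 0 0 0;-0.02 0 0 0 0 0"

```text
clock: 12.85
tool_pos: [0.6064, 0.0081, 0.0073]
ee_rot: [-2.106, -2.331, 0.0]
force: [-1.0, 3.5, 3.7]
finger_gap: 0.0402
finger_force: 2.1
```

Run:
```python
from st import *
p=look("top4");cv2.imwrite("pics/z4.png",cv2.resize(p[150:230,210:410],(800,320),interpolation=cv2.INTER_CUBIC))
```

```text
t 12.85 railXY [-65.7 -12.6] z 7.3 yaw-rail 1.5714 tilt [-0.  0.] F [-1.   3.5  3.7] gap 0.0402
```

View pics/z4.png

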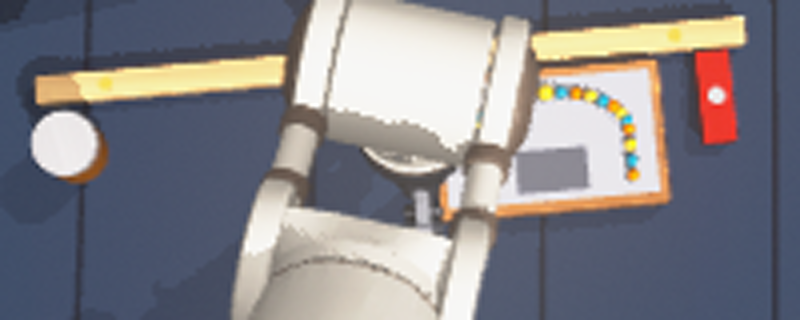

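The enlarged top view shows the board square, its right end at (655,62)–(669,200), about 30 mm from the stop at x≈697. I'll push on and slow down near contact.

Emit:
send_rows:
  increments: "-0.02 0 0 0 0 0;-0.025 0 0 0 0 0;-0.025 0 0 0 0 0;-0.02 0 0 0 0 0;-0.015 0 0 0 0 0;-0.01 0 0 0 0 0;-0.01 0 0 0 0 0;-0.005 0 0 0 0 0;-0.005 0 0 0 0 0;-0.005 0 0 0 0 0"

```text
clock: 14.15
tool_pos: [0.6091, -0.0195, 0.0072]
ee_rot: [-2.106, -2.331, -0.0]
force: [-0.7, 7.2, 2.7]
finger_gap: 0.0398
finger_force: 3.3
```

Emit:
send_rows:
  increments: "-0.005 0 0 0 0 0;0 0 0 0 0 0;0 0 0 0 0 0;-0.005 0 0 0 0 0;-0.005 0 0 0 0 0;0 0 0 0 0 0;0 0 0 0 0 0;0 0 0 0 0 0;0 0 0 0 0 0;0 0 0 0 0 0"

```text
clock: 15.4
tool_pos: [0.6091, -0.0195, 0.0073]
ee_rot: [-2.103, -2.328, -0.004]
force: [-0.8, 14.1, 4.7]
finger_gap: 0.04
finger_force: 7.0
```

```bash
python3 st.py
```

```text
t 15.4 railXY [-65.8 -40.3] z 7.3 yaw-rail 1.5713 tilt [-0.001  0.005] F [-0.8 14.1  4.7] gap 0.04
```

Contact with the stop: the position stalls and force rises to 14 N. Now I'll back off, rise and swing round behind the near long side for the final seating.

Emit:
send_rows:
  increments: "0.01 0 0 0 0 0;0.04 0 0 0 0 0;0.05 0 0 0 0 0;0 0 -0.15 0 0 0;0 0 -0.2 0 0 0;-0.14 -0.125 0 0 0 0;-0.14 -0.125 0 0 0 0;-0.14 -0.125 0 0 0 0;-0.14 -0.125 0 0 0 0;0 0 0 0 0 1"
  grip: 40

```text
clock: 16.65
tool_pos: [0.5181, -0.1259, 0.0772]
ee_rot: [2.281, 2.159, -0.002]
force: [-0.2, -0.2, -0.1]
finger_gap: 0.04
finger_force: 0.0
```

Emit:
send_rows:
  increments: "0 0 0 0 0 1;0 0 0 0 0 1;0 0 0 0 0 1;0 0 0 0 0 1;0 0 0 0 0 1;0 0 0 0 0 1;0 0 0 0 0 1;0 0 0 0 0 1;0 0 0 0 0 1;0 0 0 0 0 0.475"
  grip: 60

```text
clock: 17.9
tool_pos: [0.5193, -0.1242, 0.0772]
ee_rot: [3.137, 0.154, -0.0]
force: [-0.5, -0.1, 0.3]
finger_gap: 0.0602
finger_force: 0.0
```

Run:
```python
from st import *
p=look("top5");cv2.imwrite("pics/z5.png",cv2.resize(p[150:230,210:410],(800,320),interpolation=cv2.INTER_CUBIC))
```

```text
t 17.9 railXY [-165.7 -135.4] z 77.2 yaw-rail -0.0028 tilt [-0.    -0.001] F [-0.5 -0.1  0.3] gap 0.0602
```

View pics/z5.png

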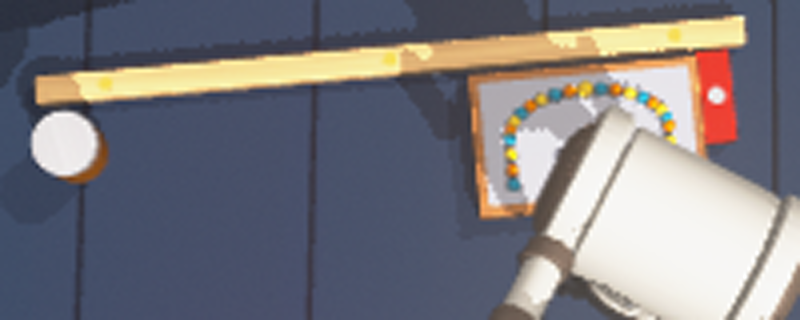

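The view shows the board against the stop with a thin gap left at the rail (board's far edge about y=62, rail's near edge about 55). Now I descend behind it and seat it.

Emit:
send_rows:
  increments: "0 0 0.15 0 0 -0.019;0 0 0.15 0 0 0;0 0 0.06 0 0 0;0.05 0 0 0 0 0;0.05 0 0 0 0 0;0.03 0 0 0 0 0;0.03 0 0 0 0 0;0.015 0 0 0 0 0;0.015 0 0 0 0 0;0.01 0 0 0 0 0"

```text
clock: 19.2
tool_pos: [0.5591, -0.12, 0.0053]
ee_rot: [-3.137, -0.163, 0.001]
force: [-4.6, -0.9, 1.3]
finger_gap: 0.0598
finger_force: 1.4
```

Emit:
send_rows:
  increments: "0.007 0 0 0 0 0;0.007 0 0 0 0 0;0.007 0 0 0 0 0;0.005 0 0 0 0 0;0.005 0 0 0 0 0;0 0 0 0 0 0;0 0 0 0 0 0;0 0 0 0 0 0;0 0 0 0 0 0;0 0 0 0 0 0"

```text
clock: 20.45
tool_pos: [0.5655, -0.1194, 0.0053]
ee_rot: [3.137, 0.163, 0.0]
force: [-0.7, 0.2, -0.2]
finger_gap: 0.0605
finger_force: 0.6
```

```bash
python3 st.py
```

```text
t 20.45 railXY [-119.3 -135.3] z 5.3 yaw-rail 0.003 tilt [ 0. -0.] F [-0.7  0.2 -0.2] gap 0.0605
```

Emit:
send_rows:
  increments: "0.005 0 0 0 0 0.02;0.005 0 0 0 0 0;0.005 0 0 0 0 0;0 0 0 0 0 0;0 0 0 0 0 0;0 0 0 0 0 0;0 0 0 0 0 0;0 0 0 0 0 0;0 0 0 0 0 0;0 0 0 0 0 0"

```text
clock: 21.7
tool_pos: [0.5659, -0.1192, 0.0053]
ee_rot: [-3.137, -0.16, 0.009]
force: [-12.3, -0.2, 9.4]
finger_gap: 0.06
finger_force: 6.1
```

```bash
python3 st.py
```

```text
t 21.7 railXY [-118.8 -135.2] z 5.3 yaw-rail 0.0006 tilt [-0.006  0.   ] F [-12.3  -0.2   9.4] gap 0.06
```

Seated: it stalls at 12 N. I'll draw the hand back and clear, then check.

Emit:
send_rows:
  increments: "-0.01 0 0 0 0 0;-0.03 0 0 0 0 0;-0.1 0 0 0 0 0;-0.1 0 0 0 0 0;0 0 -0.2 0 0 0;0 0 -0.25 0 0 0;-0.2 0 -0.2 0 0 0;-0.25 0 0 0 0 0;0 0 0 0 0 0;0 0 0 0 0 0"

```text
clock: 22.95
tool_pos: [0.4318, -0.1335, 0.1359]
ee_rot: [3.136, 0.158, 0.003]
force: [-0.0, -0.3, 0.2]
finger_gap: 0.0599
finger_force: 0.0
```

Run:
```python
from st import *
p=look("top6");cv2.imwrite("pics/z6.png",cv2.resize(p[145:225,310:430],(795,530),interpolation=cv2.INTER_CUBIC))
```

```text
t 22.95 railXY [-253.7 -135.8] z 135.9 yaw-rail -0.0006 tilt [ 0.002 -0.001] F [-0.  -0.3  0.2] gap 0.0599
```

View pics/z6.png

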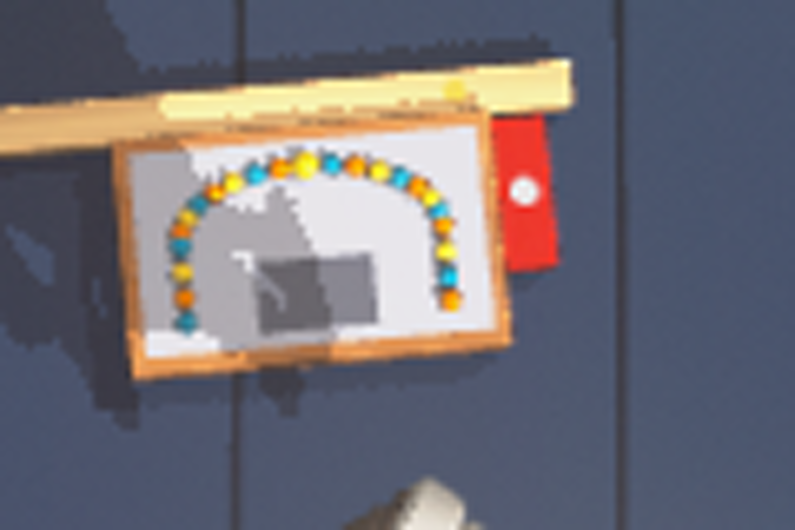

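The view shows the board tight against the rail and the stop, corners (115,145), (489,112), (510,343), (135,378). A quick numeric check before handing in.

Run:
```python
from st import *
f=lambda L,h:((plane("top",np.array(L)/6.625+[310-.4,145-.4],h)*1000-O)@U.T).round(1).tolist()
B=f([(115,145),(489,112),(510,343),(135,378)],.025);print(B,np.mean(B,0))
print("stop face",f([(494,118),(509,270)],.016),"rail face",f([(0,155),(572,105)],.016),"rail top back",f([(0,107),(570,62)],.016))
```

```text
t 23.0 railXY [-253.4 -135.8] z 135.9 yaw-rail 0.0 tilt [ 0.002 -0.001] F [0.4 0.1 0. ] gap 0.06
[[-10.5, -53.9], [-10.0, -211.5], [-107.9, -210.4], [-109.1, -53.6]] [ -59.375 -132.35 ]
stop face [[-11.1, -214.7], [-76.2, -214.5]] rail face [[-8.9, -5.3], [-8.4, -248.1]] rail top back [[11.6, -7.0], [10.1, -249.2]]
```

```bash
python3 -c "
from workcell import r
print(r.sign_off())"
```

```text
the job is handed in; nothing more can be done
None
```

The bead board was pushed flush to the rail and against the red stop, the hand drawn clear and the job handed in at about 23 s. My last measurement put the board about 1 mm from its home position, but the hand-in returned no verdict.

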